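Restock the solvent-tin lane first in, first out

ROBOT

A 7-joint arm with a two-finger parallel gripper is mounted at the origin on the work surface. World frame = base frame: x ahead of the robot, y to its left, z up, the work surface at z = 0. Lengths are in m, angles in rad, forces in N, time in s.
With the tool pointing down it reaches from about 0.4 to 0.875 m from the base axis. Payload 19.3 kg.
Tool frame: the origin (TCP) lies midway between the tips of the shut fingers; the grasp point (between the pads) lies 19 mm behind it (bot.tcp_to_grasp is the distance from the TCP to the grasp point, in m); z points along the fingers, y is the direction in which the jaws open and shut (so a half turn about z gives the same grasp; the last joint's range is limited). The gripper opens to 85 mm and grips with 20 to 120 N. Pads are 22 mm wide; open, the fingers measure 114 mm over their backs; the gripper's body (76 mm by 85 mm) begins 54 mm behind the grasp point. The pads swing forward as they close: fully open they stand 13 mm farther back than shut.
Start: joints at [1.129, 0.521, -0.036, 1.599, 0.021, 1.021, -0.113], TCP at [0.227, -0.582, 0.231] pointing down, gripper open.
Joint ranges: [-2.91, 2.91], [-0.3, 2.13], [-1.5, 1.42], [0.17, 2.43], [-1.26, 4.41], [0.16, 1.93], [-2.52, 2.52]. Speed limits (rad/s): [1.89, 1.89, 2.39, 2.39, 3.01, 3.01, 3.01].

INTERFACE

Orientations are given as [roll, pitch, yaw] about the fixed x, y, z axes, in that order (R = Rz(yaw) Ry(pitch) Rx(roll)).
In Python, from workcell import bot gives the robot as it stands. The module is installed in compiled form; this text tells all that it offers.
- The arm moves only by the tool drive_tool, never from a script. Its argument "series" is a list of rows, each a list of 5 numbers: the opening in per cent of the stroke, from 0 (shut) to 100 (fully open), then the shift along the world's x, y, z in m, then the turn about the world's z in rad. A call has 1 to 12 rows; each row shifts and turns the pose as measured when the row begins; what a row does not reach is not made up. A row lasts 1/10 s, in which the tool goes at most 50 mm and 8.59 degrees, less where a joint would pass 70% of its speed; a pose out of reach is approached as far as the arm can. A call with a gripper value outside its range is refused whole. The fingers move at their own pace and stop on an object; "newtons" is the grip in N (left out, the last holds). Time passes only in rows, so rows that do not move let the fingers close. It gives the time, the measured TCP pose, the force and the opening at its end, in the units of the state.
- bot.observe(): the state, without advancing time (a new reading comes with each control period).
- bot.grab_frame(name): name is "scene" or "top" or "wrist"; returns the picture (420x560x3 uint8, red, green, blue); there is no depth.
- bot.camera_info(name): a dict with "fx", "fy", "cx", "cy" (pixels), "cam_to_world" (4x4, takes a point from camera to world coordinates). Camera axes: x right, y down, z forward; pixel columns grow to the right and rows downward; lengths in m; the calibration is good to about 2 mm. The wrist camera is an equidistant fisheye: a pixel r from the principal point sees the ray r / f radians off the axis. A picture is of the moment at which its call begins: read the wrist's pose just before it. camera_info takes no time and is no camera call; for the wrist camera it gives the pose at the moment of the call.
- bot.job_done(): hands the job in, once; it reports no verdict.
Trained networks look in the newest picture that a camera, given by its name, has taken for a name from the list of things; names that differ only in an ending like _2 or _b are one class to them, and where a whole thing is asked for, a point or a joint stands for the part that bears it (a point fixed in the world has none). Each returns a list of dicts, best first, with "conf" (0 to 1); they miss things now and then, are a little off and sometimes report something else, mostly with a low value. They report only what shows in the picture. A call takes as long as a camera call.
- bot.masks_of(camera, target): "mask" (420x560 bool, what is visible of it) and "point" ([column, row] in pixels, amid what is visible of it).
The state is a dict: "clock": time; "qpos": joint angles; "qd": joint speeds; "joint_efforts": joint torques, N m; "position": TCP position; "tool_rot": TCP orientation; "force": force on the tool from outside, world axes, zero at the start; "moment": the same for the moment, N m; "grip_width": finger opening in m.
Only numpy, scipy, OpenCV 4.12 (cv2) and the standard library are available. Lean on these libraries where they do the work, as an engineer would, in place of code of your own. Each camera call takes 0.05 s, during which the arm holds its last target.

TASK

Restock the rack lane that already holds a flat-sided tin, first in, first out: first bring that old tin forward until it stands against the front stop (the end nearest the robot), then turn the new tin from the bench to suit the same lane and set it down, without dropping it, right behind the old one, close up against it. Leave both tins standing upright on the lane floor, and leave the stock in the other two lanes, the disc stack and the steel tube where they are.

Things in the scene. Friction and masses are not known exactly. Their poses are not given: they have to be found in the camera images.
- rack: Grey sheet-metal rack, 208 x 220 x 44 mm, fixed on the bench. Origin: centre of its underside; x runs along the lanes from front stop to back. Three open-topped lanes centred at rack y = -80, 0, +80 mm, 52 mm wide, inside from x = -100 (front stop) to +100 mm (back wall). Lane floor 4 mm above the bench; stop, walls and 28 mm dividers rise to 44 mm. Which stock is in which lane varies.
- oldtin_mid (a point): Old tin in a lane, set back from the stop with less than a tin's length free behind it: oblong metal tin with a paper band, body 62 x 42 x 112 mm (x, y, z), on top a black cap 28 mm across, 14 mm tall, 13 mm off centre to its +x. About 0.4 kg. Point: centre of the body, 56 mm above its underside; z up. Its 62 mm side starts nearly along the lane.
- newtin_mid (a point): New tin, the same make and size as the old one, standing on the open bench left or right of the rack at any yaw. The point is the centre of its body, 56 mm above its underside; x along its 62 mm side, y along its 42 mm side, z up. It fits into a lane only with its 62 mm side along the lane.
- pastecan_mid (a point): Bystander in another lane: round aluminium can, 48 mm diameter, 70 mm tall. The point is its centre, 35 mm above its underside.
- carton_mid (a point): Bystander in another lane: cardboard carton, 60 x 44 x 66 mm (x, y, z). The point is its centre, 33 mm above its underside.
- discs_mid (a point): Bystander on the bench, on the other side of the rack from the new tin: stack of dark cutting discs, 115 mm diameter, 20 mm tall. The point is its centre, 10 mm above the bench.
- tube_mid (a point): Bystander on the bench left (+y) of the rack: rusty square steel tube, 50 x 50 mm, 120 mm long (along its x), lying. The point is its centre, 25 mm above the bench.

How it is judged:
By the outcome, as a careful person would: the job done as asked, in the order asked, and still so for the second after the job is handed in, with the robot touching nothing.
It also fails if it takes over 56 s, if anything falls off the work surface, if the arm or the gripper's body presses on something with over 40 N, if the wrist force passes 120 N, or if a joint passes its speed limit or range.

## Working session

There is one attempt and no reset: what is moved stays moved. The work goes in short steps, Python scripts to look and compute and a tool call to move; the robot and the scene stay as the last step left them, time stands still between calls to the robot, and variables do not carry over. Pictures are saved under pics/ and viewed, and the job is handed in when it is done.

Besides the shell and the picture viewer there is one more tool, called after ">>>" by a JSON object that holds its "name" and its "arguments". drive_tool: Moves the arm, as the interface text tells. Its arguments: {"type":"object","properties":{"series":{"type":"array","items":{"type":"array","items":{"type":"number"}}},"newtons":{"type":"number"}},"required":["series"]}

```bash
mkdir -p pics; cat > h.py <<'E'
import numpy as np, cv2
from workcell import bot
def save(cam,n):
    im=bot.grab_frame(cam); cv2.imwrite(f'pics/{n}.png',im[:,:,::-1]); return im
def ray(cam,u,v,z,ci=None):
    ci=ci or bot.camera_info(cam); T=np.array(ci['cam_to_world'])
    d=np.array([(u-ci['cx'])/ci['fx'],(v-ci['cy'])/ci['fy'],1.])
    if cam=='wrist':
        r=np.hypot(d[0],d[1]); s=np.sinc(r/np.pi); d=np.array([d[0]*s,d[1]*s,np.cos(r)])
    d=T[:3,:3]@d; o=T[:3,3]; return o+d*(z-o[2])/d[2]
def proj(cam,p,ci=None):
    ci=ci or bot.camera_info(cam); T=np.array(ci['cam_to_world'])
    q=T[:3,:3].T@(np.array(p)-T[:3,3])
    if cam=='wrist':
        th=np.arctan2(np.hypot(q[0],q[1]),q[2]); n=np.hypot(q[0],q[1])+1e-12
        return ci['cx']+ci['fx']*th*q[0]/n, ci['cy']+ci['fy']*th*q[1]/n
    return ci['cx']+ci['fx']*q[0]/q[2], ci['cy']+ci['fy']*q[1]/q[2]
E
python3 - <<'E'
from h import *
print(bot.observe())
for c in ['scene','top','wrist']:
    save(c,c+'0'); ci=bot.camera_info(c); print(c,ci['fx'],ci['cx'],ci['cy'],np.round(ci['cam_to_world'],3).tolist())
E
```

```text
{'clock': 0.0, 'qpos': array([ 1.12880903,  0.52202298, -0.0363048 ,  1.59997926,  0.02121684,
        1.02107704, -0.11280909]), 'qd': array([ 0.00036197,  0.00088601,  0.00030353,  0.0005781 , -0.00105592,
        0.00042938, -0.00082986]), 'joint_efforts': array([ 1.27538580e-03, -9.27122927e+01,  1.98049307e+00, -3.69928086e+01,
        1.80504424e-02,  8.26178351e-03,  8.40428152e-05]), 'position': array([ 0.22688601, -0.58202329,  0.23073069]), 'tool_rot': array([-3.14049610e+00,  1.02651987e-04,  3.71756968e-01]), 'force': array([-0.62398532,  0.34604987, -0.16055633]), 'moment': array([-0.06988816,  0.0143971 , -0.04156849]), 'grip_width': 0.08549308729801745}
scene 412.2752895145706 278.3874850445532 207.2291538285192 [[0.111, 0.548, -0.829, 1.367], [0.994, -0.041, 0.106, -0.118], [0.024, -0.836, -0.549, 0.614], [0.0, 0.0, 0.0, 1.0]]
top 473.50220948545166 282.2442204411268 204.7851458575425 [[0.016, -0.989, 0.145, 0.401], [-1.0, -0.015, 0.006, -0.007], [-0.004, -0.145, -0.989, 1.076], [0.0, 0.0, 0.0, 1.0]]
wrist 325.19226210127806 281.5726320764991 218.88145702871225 [[0.364, -0.894, -0.261, 0.295], [-0.931, -0.35, -0.101, -0.556], [-0.001, 0.28, -0.96, 0.374], [0.0, 0.0, 0.0, 1.0]]
```

View pics/scene0.png

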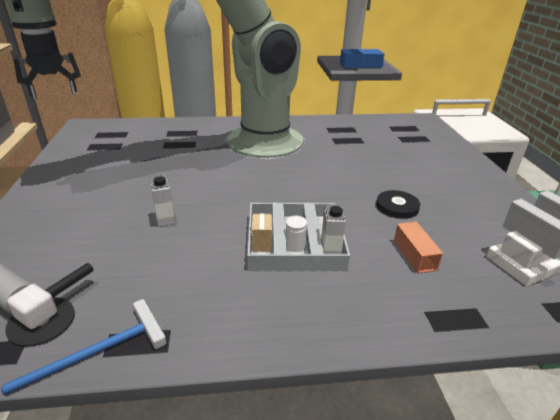

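View pics/top0.png

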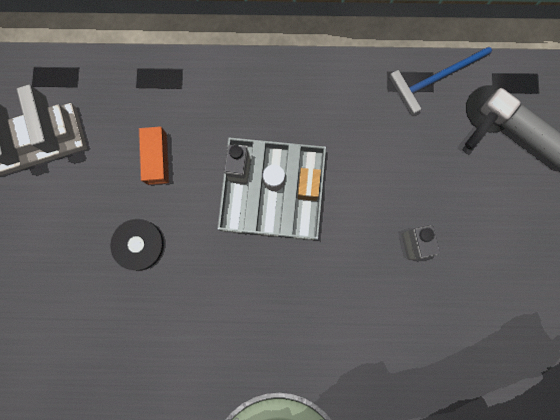

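View pics/wrist0.png

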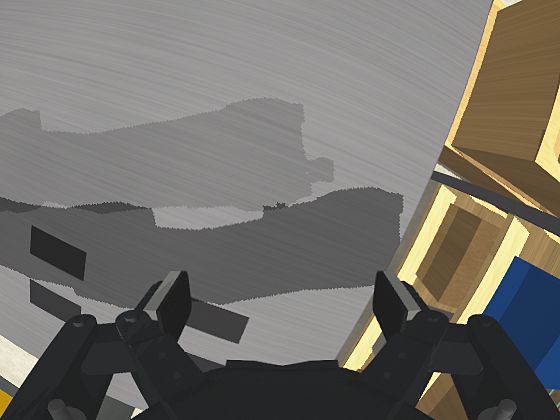

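Scene/top: the old tin is in the leftmost (+y) lane near the back (top px 236,158), the paste can is in the middle lane, and the carton is in the right lane. The new tin is on the bench at the right (top px 422,240); the discs and tube are on the left. Next I'll zoom in and measure.

```bash
python3 - <<'E'
from h import *
t=cv2.imread('pics/top0.png')
a=cv2.resize(t[125:250,205:340],None,fx=4,fy=4,interpolation=cv2.INTER_CUBIC)
cv2.imwrite('pics/za.png',a)
b=cv2.resize(t[210:275,390:455],None,fx=8,fy=8,interpolation=cv2.INTER_CUBIC)
cv2.imwrite('pics/zb.png',b)
s=cv2.imread('pics/scene0.png')
cv2.imwrite('pics/zc.png',cv2.resize(s[165:285,140:360],None,fx=3.6,fy=3.6,interpolation=cv2.INTER_CUBIC))
for cam in ['top','scene']:
  for n in ['rack','oldtin_mid','newtin_mid','pastecan_mid','carton_mid']:
    try:
      for d in bot.masks_of(cam,n)[:2]:
        m=d['mask']; ys,xs=np.nonzero(m)
        print(cam,n,round(d['conf'],2),np.round(d['point'],1),xs.min(),xs.max(),ys.min(),ys.max())
        np.save(f'm_{cam}_{n}_{int(d["conf"]*100)}.npy',m)
    except Exception as e: print(n,e)
print(bot.observe()['clock'])
E
```

```text
top rack 0.96 [271.9 199.8] 218 325 138 239
top oldtin_mid 0.57 [238.7 160.1] 224 250 145 183
top newtin_mid 0.91 [419.2 241.8] 402 439 226 258
top pastecan_mid 0.81 [276.4 178.5] 263 284 164 191
top carton_mid 0.96 [309.2 187.1] 299 320 169 200
scene rack 0.62 [293.3 250.4] 247 349 203 271
scene oldtin_mid 0.67 [335.1 229.7] 320 344 204 254
scene newtin_mid 0.67 [162.9 199. ] 150 174 175 225
scene pastecan_mid 0.56 [296.2 231.5] 286 306 216 252
scene carton_mid 0.57 [263.  233.3] 252 271 214 251
0.65
```

View pics/za.png

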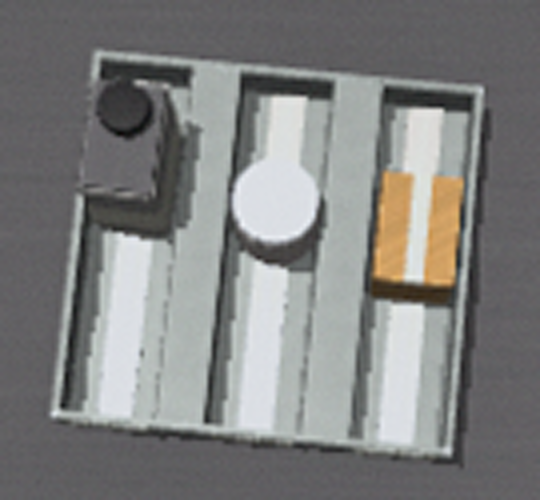

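View pics/zb.png

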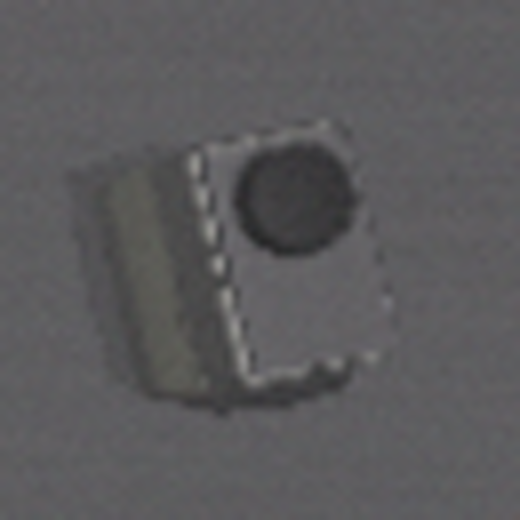

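View pics/zc.png

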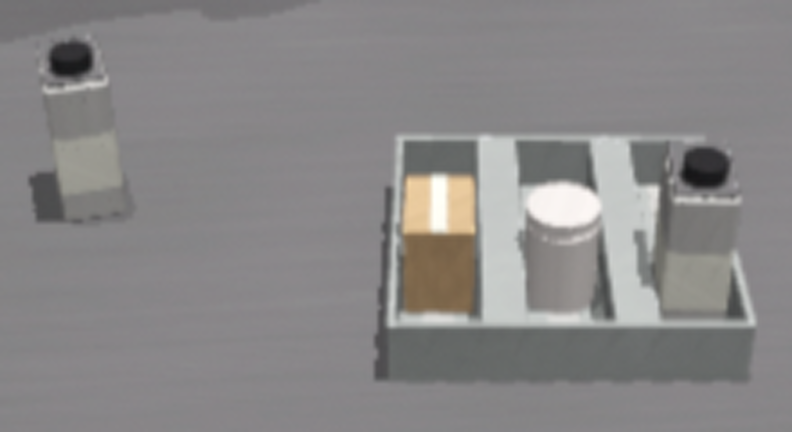

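```bash
python3 - <<'E'
from h import *
Z=lambda u,v,o,s:(o[0]+(u+.5)/s-.5,o[1]+(v+.5)/s-.5)
def P(pts,o,s,z): return np.array([ray('top',*Z(u,v,o,s),z)[:2] for u,v in pts])
r=P([(95,52),(484,88),(453,456),(52,414)],(205,125),4,.044)
print('rack corners BL BR FR FL',np.round(r,4).tolist(),'c',r.mean(0))
print('edges',[round(float(np.linalg.norm(r[i]-r[i-1])),4) for i in range(4)])
dx=(r[0]+r[1]-r[2]-r[3]); print('yaw',np.arctan2(dx[1],dx[0]))
dy=(r[0]+r[3]-r[1]-r[2]); print('yaw2',np.arctan2(-dy[0],dy[1]))
n=P([(195,155),(335,122),(390,352),(250,383)],(390,210),8,.112)
print('new',n.round(4).tolist(),n.mean(0),[round(float(np.linalg.norm(n[i]-n[i-1])),4) for i in range(4)])
dx=n[0]+n[1]-n[2]-n[3]; print('yaw',np.arctan2(dx[1],dx[0])); cap=P([(295,198)],(390,210),8,.126); print('cap',cap)
o=P([(83,187),(155,200)],(205,125),4,.116); print('old front',o,P([(92,82)],(205,125),4,.116),'cap',P([(124,106)],(205,125),4,.130))
# scene check
def S(pts,z): return [ray('scene',*Z(u,v,(140,165),3.6),z)[:2].round(4).tolist() for u,v in pts]
print('scene new cap',S([(71,52)],.126),'old cap',S([(706,160)],.130),'rack BL,BR,FR', S([(755,324),(388,324),(397,137)],.044))
print('scene new back top corners',S([(107,84),(45,92)],.112),'old',S([(738,198),(668,198)],.116))
E
```

```text
rack corners BL BR FR FL [[0.7029, 0.1227], [0.6853, -0.0962], [0.4785, -0.0798], [0.4982, 0.1397]] c [0.59122991 0.02159894]
edges [0.2055, 0.2196, 0.2074, 0.2204]
yaw -0.08102340744382669
yaw2 -0.08495282443062502
new [[0.4962, -0.2709], [0.5052, -0.3068], [0.4469, -0.319], [0.4385, -0.2834]] [ 0.47168317 -0.29503389] [0.059, 0.037, 0.0596, 0.0366]
yaw 0.20905344100273865
cap [[ 0.48433741 -0.29189366]]
old front [[0.60959437 0.11754515]
 [0.60327402 0.08004333]] [[0.66566173 0.11468891]] cap [[0.64934329 0.09605424]]
scene new cap [[0.4873, -0.2924]] old cap [[0.6517, 0.0971]] rack BL,BR,FR [[0.7021, 0.1243], [0.684, -0.0946], [0.479, -0.0782]]
scene new back top corners [[0.5067, -0.2687], [0.5142, -0.3073]] old [[0.6723, 0.113], [0.6691, 0.0717]]
```

>>> {"name": "drive_tool", "arguments": {"series": [[70, 0.025, 0.042, 0, -0.03], [70, 0.025, 0.042, 0, -0.03], [70, 0.025, 0.042, 0, -0.03], [70, 0.025, 0.042, 0, -0.03], [70, 0.025, 0.042, 0, -0.03], [70, 0.025, 0.042, 0, -0.03], [70, 0.025, 0.042, 0, -0.03], [70, 0.025, 0.042, 0, -0.03], [70, 0.025, 0.042, 0, -0.03], [70, 0.025, 0.042, 0, -0.03], [70, 0.025, 0.042, 0, -0.03], [70, 0.025, 0.042, 0, -0.03]], "newtons": 40}}

```text
clock: 1.85
position: [0.5272, -0.0685, 0.2328]
tool_rot: [3.137, -0.002, -0.014]
force: [0.7, -1.0, -0.1]
grip_width: 0.06
```

Remaining: dx ≈ 0.110, dy ≈ 0.166, turn ≈ -0.07.

>>> {"name": "drive_tool", "arguments": {"series": [[70, 0.025, 0.042, 0, -0.025], [70, 0.025, 0.042, 0, -0.025], [70, 0.025, 0.042, 0, -0.02], [70, 0.02, 0.03, 0, 0], [70, 0.01, 0.005, 0, 0], [70, 0, 0, 0, 0], [70, 0, 0, 0, 0]]}}

```text
clock: 2.55
position: [0.635, 0.1057, 0.2322]
tool_rot: [3.14, -0.003, -0.08]
force: [-0.5, -0.3, -0.1]
grip_width: 0.0599
```

```bash
python3 - <<'E'
from h import *
s=bot.observe();print(s['position'],s['tool_rot'])
save('wrist','w1'); save('top','t1')
ci=bot.camera_info('wrist'); print(np.round(ci['cam_to_world'],3).tolist())
E
```

```text
[0.63504892 0.10568527 0.23218047] [ 3.13976815e+00 -2.96067460e-03 -7.98909883e-02]
[[-0.08, -0.958, -0.276, 0.707], [-0.997, 0.077, 0.02, 0.099], [0.002, 0.277, -0.961, 0.376], [0.0, 0.0, 0.0, 1.0]]
```

View pics/w1.png

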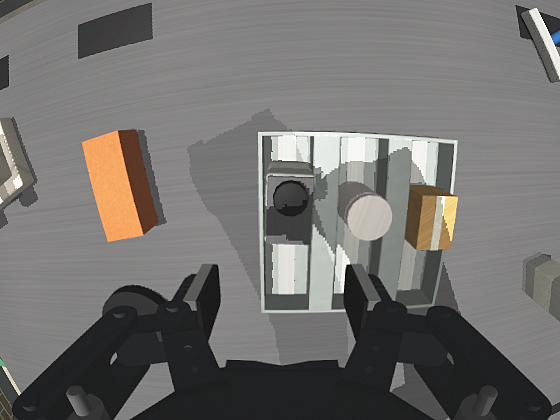

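Wrist view: the rack spans (259,133)–(459,140)–(437,311)–(262,313), and the old tin's cap is at (290,198).

```bash
python3 - <<'E'
from h import *
t=cv2.imread('pics/w1.png')
cv2.imwrite('pics/zw1.png',cv2.resize(t[120:320,245:375],None,fx=3,fy=3,interpolation=cv2.INTER_CUBIC))
print([ray('wrist',u,v,.044)[:2].round(4).tolist() for u,v in [(259,133),(459,140),(437,311),(262,313)]])
print('cap',ray('wrist',290,198,.13).round(4))
E
```

```text
[[0.7033, 0.1219], [0.6872, -0.099], [0.4704, -0.0859], [0.4966, 0.1391]]
cap [0.6525 0.0968 0.13  ]
```

View pics/zw1.png

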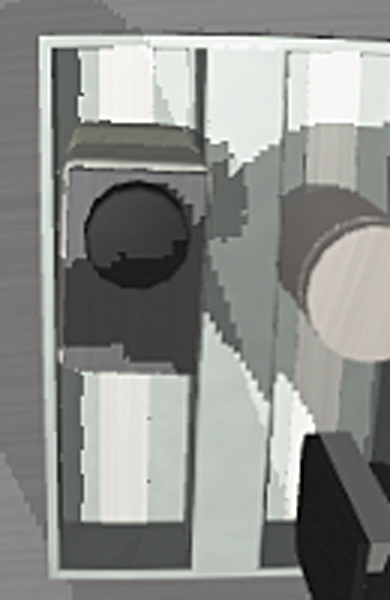

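```bash
python3 - <<'E'
from h import *
c=np.array([.591,.022]);a=-.083;R=np.array([[np.cos(a),-np.sin(a)],[np.sin(a),np.cos(a)]])
for n,(u,v),z in [('BL',(68,165),.116),('BR',(205,170),.116),('FR',(193,373),.116),('FL',(62,367),.116),('cap',(136,234),.13),('rackBL',(38,38),.044),('rackFL',(52,577),.044)]:
  p=ray('wrist',245+u/3,120+v/3,z)[:2]; print(n,p.round(4),((p-c)@R).round(4))
E
```

```text
BL [0.6698 0.1131] [0.071  0.0973]
BR [0.6656 0.0765] [0.0698 0.0605]
FR [0.6078 0.0831] [0.0117 0.0623]
FL [0.6126 0.12  ] [0.0134 0.0995]
cap [0.6525 0.0965] [0.0551 0.0793]
rackBL [0.7038 0.1232] [0.104  0.1102]
rackFL [0.4976 0.1386] [-0.1028  0.1085]
```

>>> {"name": "drive_tool", "arguments": {"series": [[70, 0.004, -0.008, 0, 0], [70, 0, 0, -0.04, 0], [70, 0, 0, -0.04, 0], [70, 0, 0, -0.04, 0], [70, 0, 0, -0.02, 0], [70, 0, 0, -0.008, 0], [70, 0, 0, 0, 0]]}}

```text
clock: 3.35
position: [0.6404, 0.0864, 0.0836]
tool_rot: [3.139, -0.01, -0.09]
force: [0.2, 1.4, -0.3]
grip_width: 0.0599
```

```bash
python3 - <<'E'
from h import *
s=bot.observe();print(s['position'],s['tool_rot'],s['force'])
save('wrist','w2'); save('scene','s2')
t=cv2.imread('pics/s2.png')
w=cv2.imread('pics/w2.png')
cv2.imwrite('pics/z2.png',np.hstack([cv2.resize(t[100:290,230:380],(450,570)),cv2.resize(w[100:400,200:370],(323,570))]))
E
```

```text
[0.64038954 0.08635847 0.08358215] [ 3.13856634 -0.0102382  -0.09015104] [ 0.20610676  1.41793204 -0.31335341]
```

View pics/z2.png

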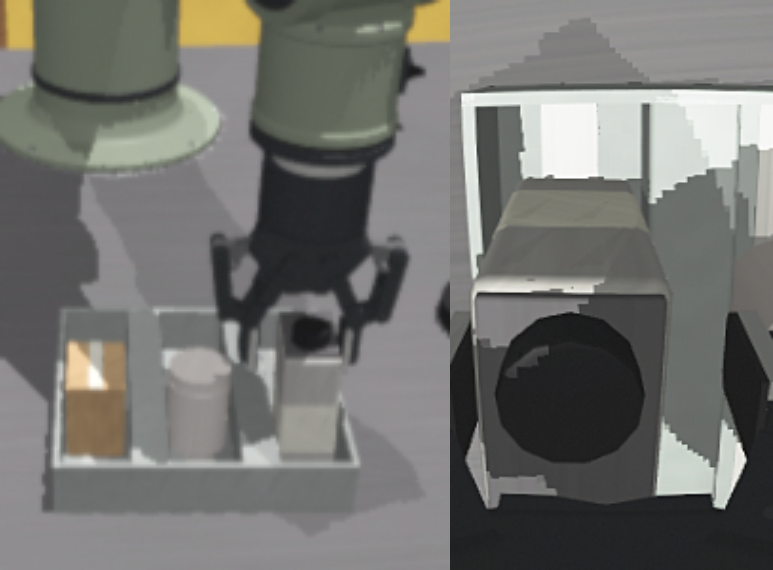

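The tool drifted to y = 0.086, so the left finger is almost touching the tin. I'll recentre by +11 mm in y before closing.

>>> {"name": "drive_tool", "arguments": {"series": [[70, -0.001, 0.006, -0.001, 0], [70, 0, 0.005, -0.001, 0.005], [70, 0, 0, 0, 0]]}}

```text
clock: 3.75
position: [0.6416, 0.0988, 0.0863]
tool_rot: [3.14, -0.017, -0.085]
force: [-1.1, 0.1, -0.1]
grip_width: 0.0598
```

>>> {"name": "drive_tool", "arguments": {"series": [[70, -0.002, -0.001, -0.006, 0], [0, 0, 0, 0, 0], [0, 0, 0, 0, 0], [0, 0, 0, 0, 0], [0, 0, 0, 0, 0]], "newtons": 40}}

```text
clock: 4.25
position: [0.64, 0.0981, 0.081]
tool_rot: [3.141, -0.018, -0.084]
force: [0.2, 1.6, 0.3]
grip_width: 0.0414
```

>>> {"name": "drive_tool", "arguments": {"series": [[0, 0, 0, 0.005, 0], [0, -0.01, 0.001, 0, 0], [0, -0.02, 0.0017, 0, 0], [0, -0.02, 0.0017, 0, 0], [0, -0.02, 0.0017, 0, 0], [0, -0.01, 0.001, 0, 0], [0, 0, 0, 0, 0]]}}

```text
clock: 4.95
position: [0.5532, 0.1045, 0.0854]
tool_rot: [3.14, -0.015, -0.085]
force: [0.3, 1.2, -3.4]
grip_width: 0.0415
```

>>> {"name": "drive_tool", "arguments": {"series": [[0, -0.01, 0.001, -0.002, 0], [0, -0.004, 0.0003, -0.002, 0], [0, 0, 0, 0, 0], [0, 0, 0, 0, 0]]}}

```text
clock: 5.35
position: [0.5394, 0.1058, 0.0811]
tool_rot: [3.14, -0.017, -0.085]
force: [-0.1, 0.5, -3.2]
grip_width: 0.0416
```

```bash
python3 - <<'E'
from h import *
s=bot.observe();print(s['position'],s['tool_rot'],s['force'])
save('wrist','w3');save('top','t3')
t=cv2.imread('pics/t3.png')
w=cv2.imread('pics/w3.png')
cv2.imwrite('pics/z3.png',np.hstack([cv2.resize(t[125:250,205:340],None,fx=3,fy=3),cv2.resize(w[40:415,200:400],(200,375))]))
E
```

```text
[0.53937736 0.1058225  0.08108137] [ 3.13978846 -0.0165091  -0.08530212] [-0.07848893  0.49056433 -3.2124519 ]
```

View pics/z3.png

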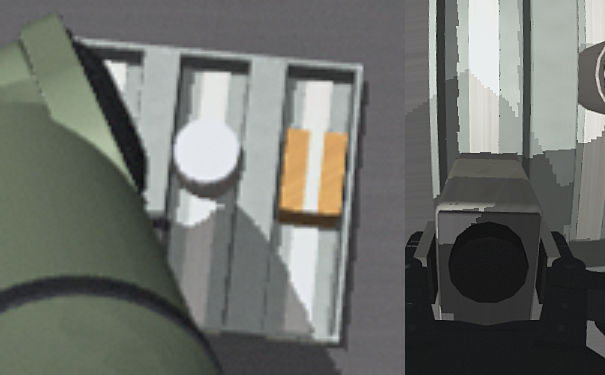

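>>> {"name": "drive_tool", "arguments": {"series": [[0, -0.005, 0.0004, -0.001, 0], [0, 0, 0, 0, 0], [0, -0.003, 0.0002, 0, 0], [0, 0, 0, 0, 0]]}}

```text
clock: 5.85
position: [0.534, 0.1066, 0.0814]
tool_rot: [3.142, -0.022, -0.086]
force: [0.3, -0.2, -3.3]
grip_width: 0.0413
```

>>> {"name": "drive_tool", "arguments": {"series": [[0, -0.002, 0.0002, -0.002, 0], [0, -0.002, 0.0002, -0.001, 0], [0, -0.002, 0.0002, 0, 0]]}}

```text
clock: 6.15
position: [0.5326, 0.1074, 0.0814]
tool_rot: [-3.139, -0.032, -0.088]
force: [-0.4, 0.4, -2.2]
grip_width: 0.0414
```

>>> {"name": "drive_tool", "arguments": {"series": [[0, -0.004, 0.0003, -0.003, 0], [0, -0.002, 0.0002, -0.003, 0]]}}

```text
clock: 6.35
position: [0.5335, 0.1079, 0.0801]
tool_rot: [-3.135, -0.046, -0.09]
force: [5.2, -6.2, 35.5]
grip_width: 0.0412
```

```bash
python3 - <<'E'
from h import *
s=bot.observe();print(s['position'],s['tool_rot'],s['force'],s['moment'])
save('wrist','w4');save('scene','s4')
t=cv2.imread('pics/s4.png')
w=cv2.imread('pics/w4.png')
cv2.imwrite('pics/z4.png',np.hstack([cv2.resize(t[130:280,230:360],(390,450)),cv2.resize(w[190:400,200:370],(364,450))]))
E
```

```text
[0.53348674 0.10793519 0.08012994] [-3.13527    -0.04642192 -0.08997663] [ 5.18138998 -6.19247365 35.45957747] [-1.72691112 -0.97708588 -0.12574866]
```

View pics/z4.png

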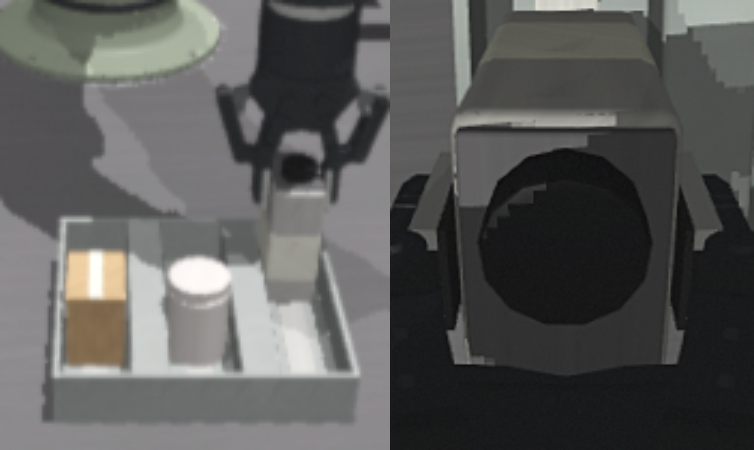

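The tin is touching both the floor and the stop (35 N down, 5 N against the stop), with a slight tilt. I'll ease off and release.

>>> {"name": "drive_tool", "arguments": {"series": [[0, 0, 0, 0.002, 0], [62, 0, 0, 0, 0], [62, 0, 0, 0, 0]]}}

```text
clock: 6.75
position: [0.5337, 0.1078, 0.0826]
tool_rot: [-3.135, -0.047, -0.09]
force: [1.3, 0.0, -0.0]
grip_width: 0.0532
```

```bash
python3 - <<'E'
from h import *
s=bot.observe();print(s['position'],s['tool_rot'],s['force'],s['moment'])
save('wrist','w5')
w=cv2.imread('pics/w5.png')
cv2.imwrite('pics/z5.png',cv2.resize(w[90:400,200:400],None,fx=2,fy=2))
E
```

```text
[0.53370538 0.10781649 0.08258379] [-3.13510958 -0.04734178 -0.09024705] [ 1.25327367  0.04373526 -0.04707575] [ 0.03273152  0.14376836 -0.00284948]
```

View pics/z5.png

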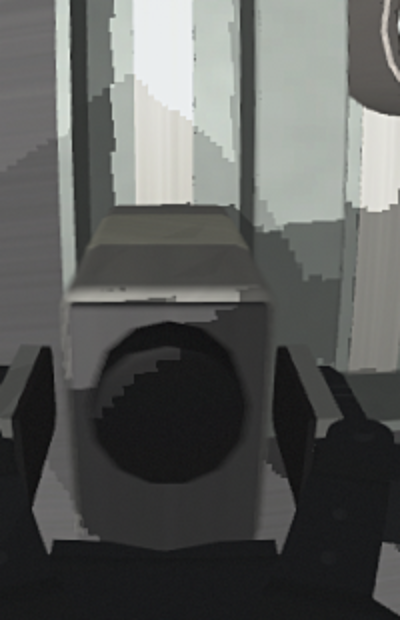

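>>> {"name": "drive_tool", "arguments": {"series": [[62, 0, 0, 0.03, 0], [62, 0, 0, 0.045, 0], [62, 0, 0, 0.045, 0], [62, 0, -0.03, 0.035, 0], [62, 0, -0.04, 0, 0], [62, 0, -0.04, 0, 0], [62, 0, -0.04, 0, 0], [62, 0, -0.04, 0, 0], [62, 0, 0, 0, 0]]}}

```text
clock: 7.7
position: [0.5289, -0.0869, 0.2411]
tool_rot: [-3.136, -0.041, -0.084]
force: [0.1, 1.3, 0.7]
grip_width: 0.0527
```

```bash
python3 - <<'E'
from h import *
s=bot.observe();print(s['position'],s['tool_rot'],s['force'])
save('wrist','w6');save('top','t6')
t=cv2.imread('pics/t6.png')
w=cv2.imread('pics/w6.png')
cv2.imwrite('pics/z6.png',np.hstack([cv2.resize(t[125:250,205:340],(405,375)),cv2.resize(w,(373,375))]))
E
```

```text
[ 0.52885151 -0.08693083  0.24110489] [-3.13630131 -0.04143219 -0.08374994] [0.10711363 1.33784271 0.68609234]
```

View pics/z6.png

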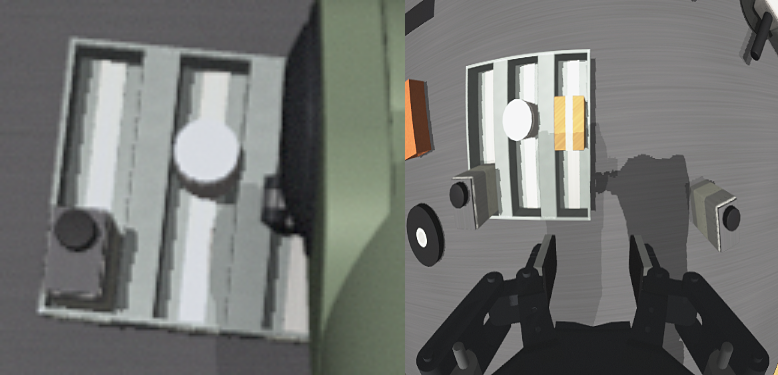

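```bash
cat >> h.py <<'E'
c0=np.array([.591,.022]);a0=-.083
def W(x,y,z,c=c0,a=a0): return np.array([c[0]+x*np.cos(a)-y*np.sin(a),c[1]+x*np.sin(a)+y*np.cos(a),z])
def R_(p): d=np.array(p[:2])-c0; ca,sa=np.cos(a0),np.sin(a0); return np.array([d[0]*ca+d[1]*sa,-d[0]*sa+d[1]*ca])
E
python3 - <<'E'
from h import *
save('scene','s6')
im=cv2.imread('pics/t6.png'); s=4
def zoom(cam,name,x0,y0,x1,y1,s,cx):
    im=cv2.imread(name)[y0:y1,x0:x1]; im=cv2.resize(im,None,fx=s,fy=s,interpolation=cv2.INTER_CUBIC)
    def L(pts,col):
        q=np.array([[((u-x0+.5)*s-.5),((v-y0+.5)*s-.5)] for u,v in [proj(cam,p) for p in pts]]).round().astype(int)
        cv2.polylines(im,[q],True,col,1)
    L([W(x,y,.044) for x,y in [(104,110),(104,-110),(-104,-110),(-104,110)] for x,y in [(x/1e3,y/1e3)]],(0,255,0))
    for z in (.116,): L([W(cx+x,.08+y,z) for x,y in [(.031,.021),(.031,-.021),(-.031,-.021),(-.031,.021)]],(0,0,255))
    L([W(cx+.013+.014*np.cos(t),.08+.014*np.sin(t),.13) for t in np.linspace(0,6.28,24)],(255,0,0))
    return im
A=zoom('top','pics/t6.png',210,170,285,250,5,-.069)
B=zoom('scene','pics/s6.png',290,160,365,240,5,-.069)
cv2.imwrite('pics/z6b.png',np.hstack([A,B]))
w=cv2.imread('pics/w6.png'); cv2.imwrite('pics/z6c.png',cv2.resize(w[190:290,480:560],None,fx=5,fy=5))
E
```

```text
(no output)
```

View pics/z6b.png

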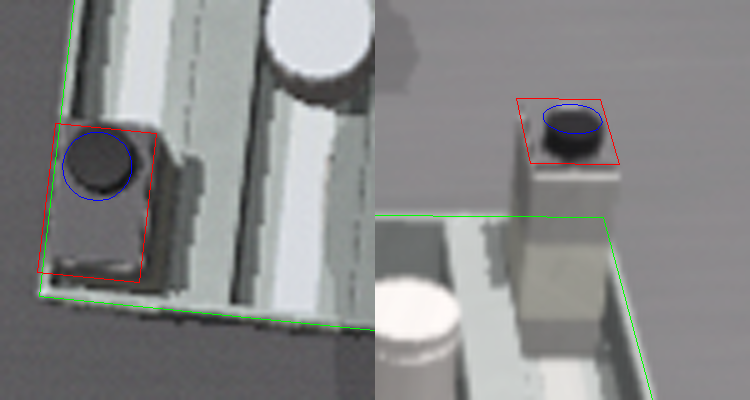

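```bash
python3 - <<'E'
from h import *
def z(cam,u,v,o,zz,s=5): p=ray(cam,o[0]+(u+.5)/s-.5,o[1]+(v+.5)/s-.5,zz); return R_(p).round(4)
print('top cap',z('top',101,163,(210,170),.13),'front L,R',z('top',50,260,(210,170),.116),z('top',138,272,(210,170),.116))
print('scene cap',z('scene',574,121,(290-75,160),.13),'back',z('scene',620,172,(215,160),.116),z('scene',530,174,(215,160),.116))
print('bottom back scene',z('scene',605,357,(215,160),.004),z('scene',522,350,(215,160),.004))
print('scene rack BL',z('scene',605,217,(215,160),.044))
w=cv2.imread('pics/w6.png'); 
cv2.imwrite('pics/z6d.png',np.hstack([cv2.resize(w[140:290,20:110],None,fx=4,fy=4,interpolation=2),cv2.resize(w[180:290,480:560],(436,600),interpolation=2)]))
E
```

```text
top cap [-0.0547  0.0784] front L,R [-0.0945  0.0964] [-0.0959  0.0601]
scene cap [-0.0535  0.0804] back [-0.0306  0.1003] [-0.0283  0.0579]
bottom back scene [-0.037   0.1054] [-0.0427  0.0645]
scene rack BL [-0.1039  0.1111]
```

View pics/z6d.png

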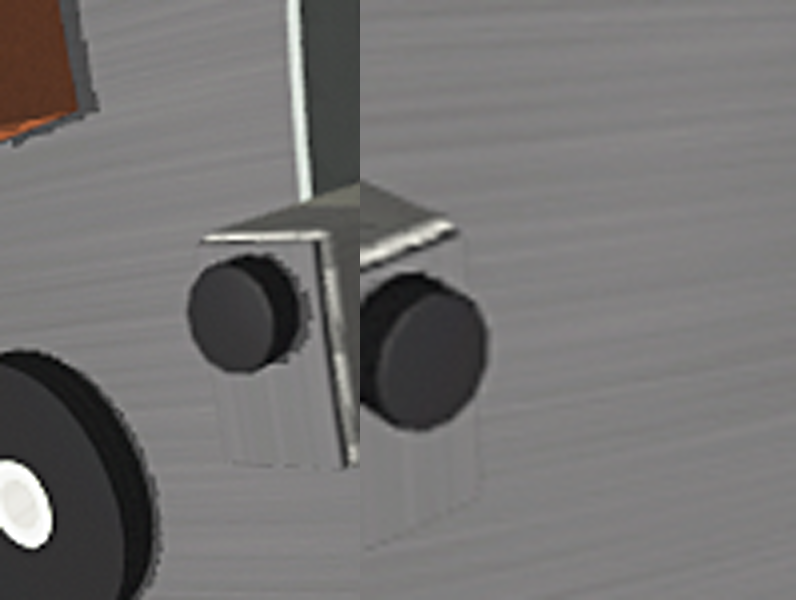

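The top view puts the old tin's front face at about rack x -95, so it may be 2–4 mm short of the stop. I'll look straight down from the front side.

>>> {"name": "drive_tool", "arguments": {"series": [[62, -0.02, 0.045, 0, 0], [62, -0.02, 0.045, 0, 0], [62, -0.02, 0.045, 0, 0], [62, -0.02, 0.045, 0, 0], [62, -0.02, 0.01, 0, 0], [62, 0, 0, 0, 0]]}}

```text
clock: 8.45
position: [0.4241, 0.1193, 0.24]
tool_rot: [-3.133, -0.04, -0.067]
force: [-0.0, -0.7, -1.0]
grip_width: 0.0534
```

```bash
python3 - <<'E'
from h import *
s=bot.observe();print(s['position'],s['tool_rot'],s['force'])
save('wrist','w7')
w=cv2.imread('pics/w7.png'); ci=bot.camera_info('wrist'); print(np.array(ci['cam_to_world'])[:3,3])
u,v=proj('wrist',W(-.1,.08,.044)); print(u,v)
u=int(u);v=int(v); x0=max(u-55,0);y0=max(v-80,0)
cv2.imwrite('pics/z7.png',cv2.resize(w[y0:y0+120,x0:x0+110],None,fx=5,fy=5,interpolation=2)); print(x0,y0)
E
```

```text
[0.42405595 0.11930475 0.24001372] [-3.13273977 -0.04024306 -0.06655723] [-0.01806143 -0.74130021 -0.99046374]
[0.49176694 0.11323494 0.38582168]
287.4178221186469 133.73592456268324
232 53
```

View pics/z7.png

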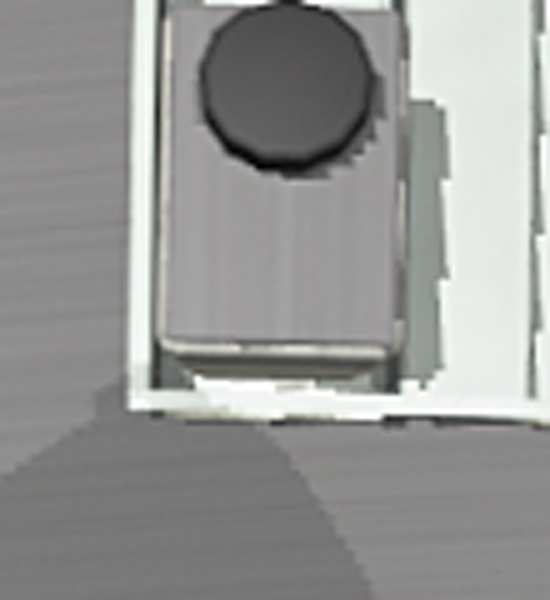

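```bash
python3 - <<'E'
from h import *
f=lambda u,v,z:R_(ray('wrist',232+(u+.5)/5-.5,53+(v+.5)/5-.5,z)).round(4)
print('front top',f(168,340,.116),f(395,348,.116),'low',f(230,378,.03),'stop outer',f(130,411,.044),f(500,418,.044),'inner',f(155,390,.044),f(380,393,.044),'strip',f(290,380,.004),f(290,390,.02),'cap',f(289,82,.13))
E
```

```text
front top [-0.0907  0.099 ] [-0.0913  0.0617] low [-0.0939  0.0906] stop outer [-0.1015  0.111 ] [-0.1011  0.0337] inner [-0.097   0.1059] [-0.0968  0.0591] strip [-0.0932  0.0773] [-0.096   0.0775] cap [-0.0498  0.08  ]
```

There is a visible gap of about 4 mm to the stop. I'll regrip gently and pull the tin in.

>>> {"name": "drive_tool", "arguments": {"series": [[66, 0.04, -0.004, 0, -0.01], [66, 0.04, -0.004, 0, -0.01], [66, 0.028, -0.004, 0, 0], [66, 0, 0, 0, 0], [66, 0, 0, -0.04, 0], [66, 0, 0, -0.03, 0], [66, 0, 0, 0, 0]], "newtons": 20}}

```text
clock: 9.2
position: [0.5396, 0.1074, 0.168]
tool_rot: [-3.132, -0.044, -0.084]
force: [0.4, -0.0, -0.3]
grip_width: 0.0565
```

>>> {"name": "drive_tool", "arguments": {"series": [[66, -0.004, 0, -0.04, 0], [66, -0.001, 0, -0.035, 0], [66, 0, 0, -0.006, 0], [66, 0, 0, 0, 0]]}}

```text
clock: 9.6
position: [0.5369, 0.1081, 0.0894]
tool_rot: [-3.131, -0.047, -0.084]
force: [-0.0, -0.7, 1.1]
grip_width: 0.056
```

>>> {"name": "drive_tool", "arguments": {"series": [[66, 0, 0, -0.008, 0], [0, 0, 0, 0, 0], [0, 0, 0, 0, 0], [0, 0, 0, 0, 0]]}}

```text
clock: 10.0
position: [0.5394, 0.1085, 0.0858]
tool_rot: [-3.129, -0.053, -0.085]
force: [-0.0, 0.5, -3.4]
grip_width: 0.0418
```

>>> {"name": "drive_tool", "arguments": {"series": [[0, -0.007, 0.0006, -0.002, 0], [0, -0.006, 0.0005, -0.002, 0]]}}

```text
clock: 10.2
position: [0.5317, 0.1093, 0.0848]
tool_rot: [-3.126, -0.065, -0.086]
force: [22.4, -7.7, 24.9]
grip_width: 0.0413
```

>>> {"name": "drive_tool", "arguments": {"series": [[66, 0, 0, 0, 0], [66, 0, 0, 0, 0], [66, 0, 0, 0.04, 0], [66, 0, 0, 0.045, 0], [66, 0, 0, 0.04, 0], [66, -0.04, 0, 0.03, 0], [66, -0.045, 0, 0, 0], [66, -0.025, 0, 0, 0], [66, 0, 0, 0, 0]]}}

```text
clock: 11.1
position: [0.4149, 0.1096, 0.244]
tool_rot: [-3.126, -0.062, -0.085]
force: [-0.2, 0.6, 0.3]
grip_width: 0.0563
```

```bash
python3 - <<'E'
from h import *
s=bot.observe();print(s['position'],s['tool_rot'],s['force'])
save('wrist','w8');save('top','t8')
w=cv2.imread('pics/w8.png'); ci=bot.camera_info('wrist'); print(np.array(ci['cam_to_world'])[:3,3])
u,v=proj('wrist',W(-.1,.08,.044)); print(u,v)
u=int(u);v=int(v); x0=max(u-55,0);y0=max(v-80,0)
cv2.imwrite('pics/z8.png',cv2.resize(w[y0:y0+120,x0:x0+110],None,fx=5,fy=5,interpolation=2)); print(x0,y0)
E
```

```text
[0.41487212 0.10962158 0.24401183] [-3.12644061 -0.06198223 -0.08505852] [-0.22282684  0.62423686  0.29154045]
[0.48053617 0.10216922 0.39087941]
277.9950645587869 131.1617310515982
222 51
```

View pics/z8.png

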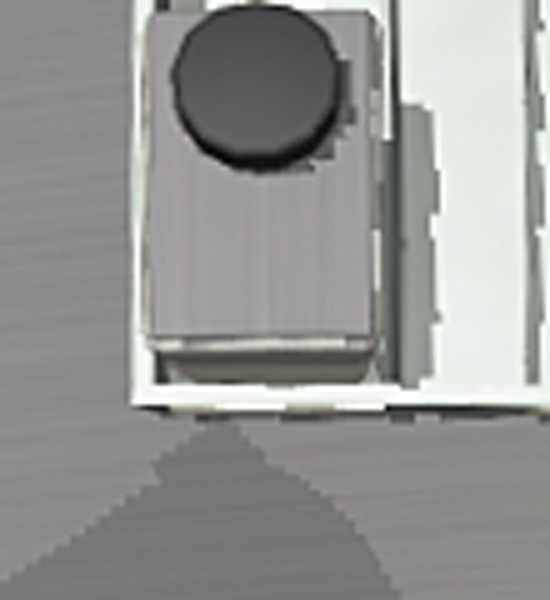

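```bash
python3 - <<'E'
from h import *
f=lambda u,v,z:R_(ray('wrist',222+(u+.5)/5-.5,51+(v+.5)/5-.5,z)).round(4)
print('front top',f(150,337,.116),f(370,340,.116),'stop outer',f(133,407,.044),f(500,412,.044),'inner',f(280,384,.044),'cap',f(259,86,.13))
t=cv2.imread('pics/t8.png'); cv2.imwrite('pics/z8b.png',cv2.resize(t[170:250,210:285],None,fx=6,fy=6,interpolation=2))
E
```

```text
front top [-0.092   0.1002] [-0.0928  0.0634] stop outer [-0.1005  0.1116] [-0.1016  0.0338] inner [-0.096   0.0804] cap [-0.052   0.0813]
```

View pics/z8b.png

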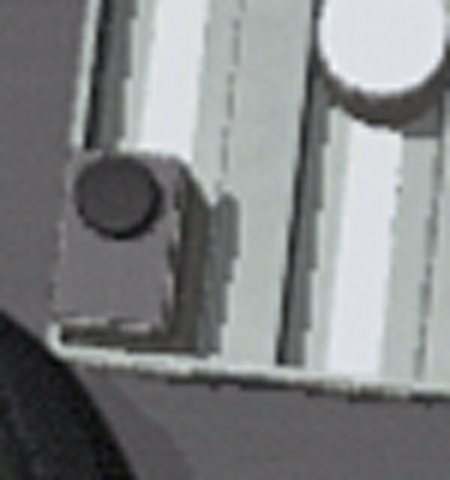

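The tin now sits against the stop: no floor strip is visible in front of it, and contact gave 22 N. Next is the new tin.

>>> {"name": "drive_tool", "arguments": {"series": [[75, 0.0065, -0.045, 0, 0.033], [75, 0.0065, -0.045, 0, 0.033], [75, 0.0065, -0.045, 0, 0.033], [75, 0.0065, -0.045, 0, 0.033], [75, 0.0065, -0.045, 0, 0.033], [75, 0.0065, -0.045, 0, 0.033], [75, 0.0065, -0.045, 0, 0.033], [75, 0.0065, -0.045, 0, 0.033], [75, 0.0065, -0.02, 0, 0.03], [75, 0, 0, 0, 0]], "newtons": 40}}

```text
clock: 12.2
position: [0.4812, -0.2892, 0.2392]
tool_rot: [-3.124, -0.059, 0.223]
force: [-0.3, 0.4, -0.1]
grip_width: 0.0644
```

```bash
python3 - <<'E'
from h import *
s=bot.observe();print(s['position'],s['tool_rot'],s['force'])
save('wrist','w9')
E
```

```text
[ 0.48118663 -0.28917528  0.23921559] [-3.12426672 -0.05921977  0.22316927] [-0.34179576  0.36017838 -0.06299095]
```

View pics/w9.png

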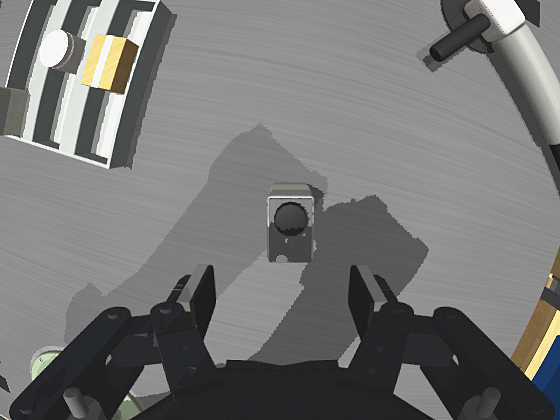

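```bash
python3 - <<'E'
from h import *
f=lambda u,v,z:ray('wrist',u,v,z)[:2].round(4)
t=cv2.imread('pics/w9.png'); cv2.imwrite('pics/z9.png',cv2.resize(t[175:275,250:330],None,fx=6,fy=6,interpolation=2))
c=np.array([f(268,196,.112),f(313,196,.112),f(314,263,.112),f(268,263,.112)]);print(c,c.mean(0),'cap',f(291,219,.126))
E
```

```text
[[ 0.4986 -0.2701]
 [ 0.5073 -0.3075]
 [ 0.4486 -0.3233]
 [ 0.4393 -0.2831]] [ 0.47345 -0.296  ] cap [ 0.4865 -0.293 ]
```

View pics/z9.png

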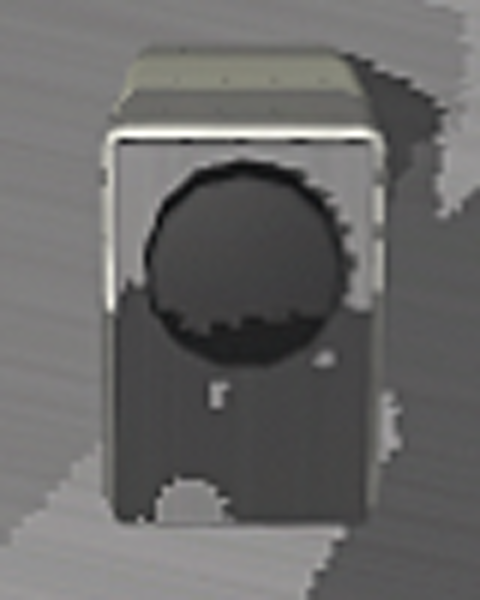

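>>> {"name": "drive_tool", "arguments": {"series": [[75, -0.008, -0.0065, 0, 0], [75, 0, 0, -0.04, 0], [75, 0, 0, -0.045, 0], [75, 0, 0, -0.035, 0], [75, 0, 0, 0, 0]]}}

```text
clock: 12.75
position: [0.4718, -0.293, 0.1163]
tool_rot: [-3.125, -0.06, 0.225]
force: [-0.3, -0.5, 1.5]
grip_width: 0.064
```

>>> {"name": "drive_tool", "arguments": {"series": [[75, 0.001, -0.002, -0.025, 0], [75, 0, 0, -0.015, 0], [75, 0, 0, -0.003, 0], [0, 0, 0, 0, 0], [0, 0, 0, 0, 0], [0, 0, 0, 0, 0], [0, 0, 0, 0, 0], [0, 0, 0, 0, 0]]}}

```text
clock: 13.55
position: [0.4751, -0.2954, 0.0797]
tool_rot: [-3.129, -0.065, 0.227]
force: [0.4, -1.0, -5.1]
grip_width: 0.0416
```

>>> {"name": "drive_tool", "arguments": {"series": [[0, 0, 0, 0.035, 0], [0, 0, 0, 0.045, 0], [0, 0.01, 0.015, 0.035, -0.02], [0, 0.018, 0.043, 0, -0.035], [0, 0.018, 0.043, 0, -0.035], [0, 0.018, 0.043, 0, -0.035], [0, 0.018, 0.043, 0, -0.035], [0, 0.018, 0.043, 0, -0.035], [0, 0.018, 0.043, 0, -0.035], [0, 0.018, 0.043, 0, -0.03]]}}

```text
clock: 14.55
position: [0.6097, 0.0257, 0.2011]
tool_rot: [-3.13, -0.065, -0.057]
force: [0.2, -0.3, -5.0]
grip_width: 0.0414
```

>>> {"name": "drive_tool", "arguments": {"series": [[0, 0.012, 0.04, 0, -0.015], [0, 0.004, 0.028, 0, -0.012], [0, 0, 0.003, 0, 0], [0, 0, 0, 0, 0]]}}

```text
clock: 14.95
position: [0.626, 0.1088, 0.2002]
tool_rot: [-3.127, -0.064, -0.077]
force: [0.2, -0.5, -4.5]
grip_width: 0.041
```

```bash
python3 - <<'E'
from h import *
s=bot.observe();print(s['position'],s['tool_rot'],s['force'],R_(s['position']))
save('wrist','w10');save('scene','s10')
t=cv2.imread('pics/s10.png'); w=cv2.imread('pics/w10.png')
cv2.imwrite('pics/z10.png',np.hstack([cv2.resize(t[90:290,220:380],(360,450)),cv2.resize(w[60:400,170:430],(344,450))]))
E
```

```text
[0.62602281 0.10875412 0.2001813 ] [-3.12710039 -0.06368621 -0.07655006] [ 0.20743145 -0.52566046 -4.54532926] [0.02770992 0.08935902]
```

View pics/z10.png

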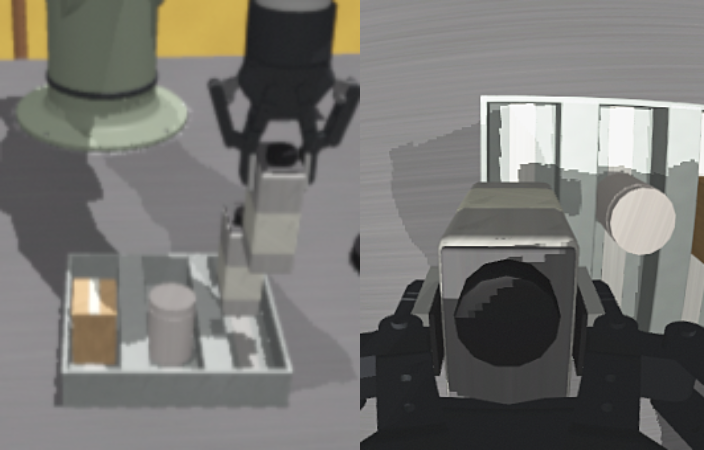

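```bash
python3 - <<'E'
from h import *
f=lambda u,v,z:R_(ray('wrist',170+(u-360)*260/344,60+v*340/450,z)).round(4)
print([f(u,v,.235) for u,v in [(442,247),(575,247)]],'cap',f(508,312,.249),'band bottom', f(483,185,.123),f(540,185,.123))
E
```

```text
[array([0.0555, 0.106 ]), array([0.0559, 0.0693])] cap [0.0429 0.0874] band bottom [0.0545 0.1025] [0.0548 0.0724]
```

>>> {"name": "drive_tool", "arguments": {"series": [[0, 0, -0.007, 0, -0.006], [0, 0, -0.003, 0, 0], [0, 0, 0, 0, 0]]}}

```text
clock: 15.35
position: [0.626, 0.0926, 0.2006]
tool_rot: [-3.128, -0.064, -0.089]
force: [0.2, -0.5, -5.1]
grip_width: 0.0414
```

>>> {"name": "drive_tool", "arguments": {"series": [[0, 0, 0.006, 0, 0.003], [0, 0, 0.002, 0, 0], [0, 0, 0, 0, 0], [0, 0, 0, 0, 0]]}}

```text
clock: 15.75
position: [0.6261, 0.1004, 0.2009]
tool_rot: [-3.128, -0.064, -0.087]
force: [-0.4, 0.1, -4.2]
grip_width: 0.0414
```

```bash
python3 - <<'E'
from h import *
s=bot.observe();print(s['position'],s['tool_rot'],R_(s['position']))
E
```

```text
[0.62609334 0.10038858 0.20090689] [-3.1281425  -0.06431594 -0.08721911] [0.02847374 0.08102813]
```

>>> {"name": "drive_tool", "arguments": {"series": [[0, 0, 0, -0.025, 0], [0, 0, 0, -0.03, 0], [0, 0, 0, -0.015, 0], [0, 0, 0, 0, 0]]}}

```text
clock: 16.15
position: [0.6266, 0.1012, 0.1297]
tool_rot: [-3.127, -0.067, -0.086]
force: [-0.2, -0.3, -4.8]
grip_width: 0.0412
```

```bash
python3 - <<'E'
from h import *
s=bot.observe();print(s['position'],s['tool_rot'],R_(s['position']))
save('wrist','w11')
w=cv2.imread('pics/w11.png')
cv2.imwrite('pics/z11.png',cv2.resize(w[60:400,170:430],None,fx=1.7,fy=1.7))
E
```

```text
[0.626603   0.10115903 0.12968633] [-3.12722582 -0.06662987 -0.08624504] [0.02891777 0.08183818]
```

View pics/z11.png

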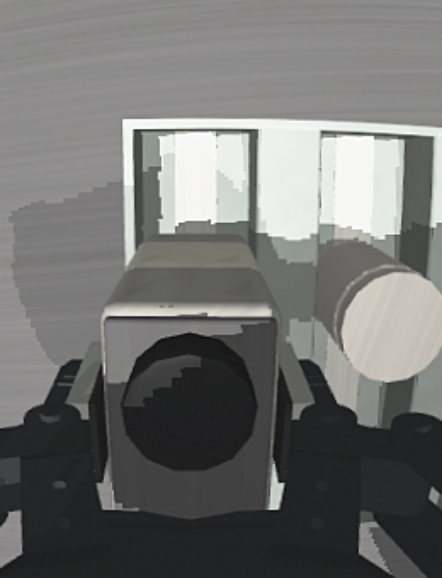

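>>> {"name": "drive_tool", "arguments": {"series": [[0, 0, 0.002, -0.015, 0], [0, 0, 0, -0.018, 0], [0, 0, 0, 0, 0]]}}

```text
clock: 16.5
position: [0.6284, 0.104, 0.0982]
tool_rot: [-3.126, -0.071, -0.086]
force: [-0.6, -0.9, -4.5]
grip_width: 0.0416
```

>>> {"name": "drive_tool", "arguments": {"series": [[0, -0.01, -0.001, -0.004, 0], [0, -0.012, 0, -0.005, 0], [0, -0.003, 0, -0.002, 0], [0, 0, 0, 0, 0]]}}

```text
clock: 16.9
position: [0.6046, 0.1038, 0.0894]
tool_rot: [-3.124, -0.075, -0.086]
force: [0.5, -0.3, -4.9]
grip_width: 0.0411
```

```bash
python3 - <<'E'
from h import *
s=bot.observe();print(s['position'],s['tool_rot'],R_(s['position']))
save('wrist','w12'); save('scene','s12')
w=cv2.imread('pics/w12.png'); t=cv2.imread('pics/s12.png')
cv2.imwrite('pics/z12.png',np.hstack([cv2.resize(t[130:280,250:370],(400,500)),cv2.resize(w[60:400,170:430],(382,500))]))
E
```

```text
[0.60461834 0.10376219 0.08944245] [-3.12422935 -0.07485283 -0.08619891] [0.00679299 0.08260975]
```

View pics/z12.png

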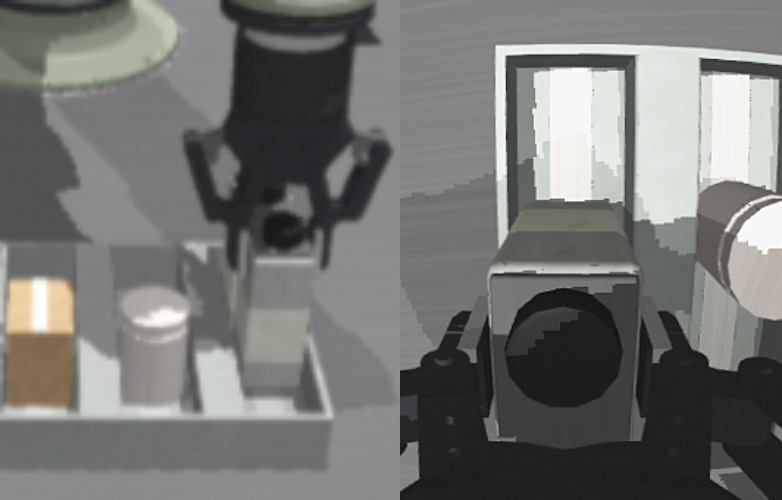

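>>> {"name": "drive_tool", "arguments": {"series": [[0, -0.006, 0.0003, -0.005, 0], [0, -0.002, 0.0002, -0.004, 0]]}}

```text
clock: 17.2
position: [0.5988, 0.1044, 0.0816]
tool_rot: [-3.123, -0.079, -0.087]
force: [5.2, -3.7, 37.0]
grip_width: 0.0417
```

>>> {"name": "drive_tool", "arguments": {"series": [[0, 0, 0, 0.002, 0], [0, -0.006, 0.0005, 0, 0]]}}

```text
clock: 17.4
position: [0.5935, 0.1048, 0.0836]
tool_rot: [-3.123, -0.081, -0.087]
force: [5.8, -1.0, -2.5]
grip_width: 0.0414
```

>>> {"name": "drive_tool", "arguments": {"series": [[0, -0.005, 0.0004, 0, 0]]}}

```text
clock: 17.5
position: [0.592, 0.1051, 0.0852]
tool_rot: [-3.121, -0.089, -0.088]
force: [27.8, -2.8, 8.5]
grip_width: 0.0417
```

```bash
python3 - <<'E'
from h import *
s=bot.observe();print(s['position'],s['tool_rot'],R_(s['position']),s['force'])
save('wrist','w13'); save('scene','s13')
w=cv2.imread('pics/w13.png'); t=cv2.imread('pics/s13.png')
cv2.imwrite('pics/z13.png',np.hstack([cv2.resize(t[130:280,250:370],(400,500)),cv2.resize(w[60:400,170:430],(382,500))]))
E
```

```text
[0.59202739 0.10509107 0.08520244] [-3.12109502 -0.08925967 -0.08758151] [-0.00586479  0.0828902 ] [27.80595754 -2.77051901  8.4848145 ]
```

View pics/z13.png

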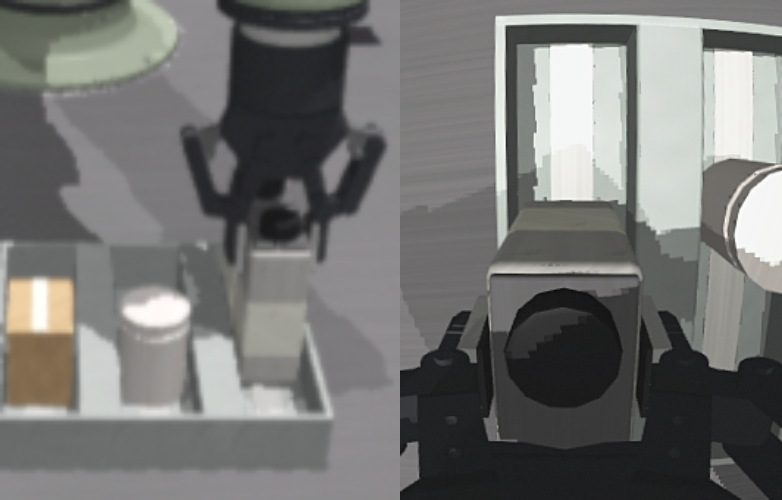

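>>> {"name": "drive_tool", "arguments": {"series": [[0, 0.002, 0, -0.001, 0], [62, 0, 0, 0, 0], [62, 0, 0, 0, 0]]}}

```text
clock: 17.9
position: [0.5939, 0.1053, 0.085]
tool_rot: [-3.12, -0.091, -0.088]
force: [-0.3, -0.9, -0.6]
grip_width: 0.0527
```

```bash
python3 - <<'E'
from h import *
s=bot.observe();print(s['position'],s['tool_rot'],R_(s['position']),s['force'])
save('wrist','w14'); save('scene','s14')
w=cv2.imread('pics/w14.png'); t=cv2.imread('pics/s14.png')
cv2.imwrite('pics/z14.png',np.hstack([cv2.resize(t[130:280,250:370],(400,500)),cv2.resize(w[60:400,170:430],(382,500))]))
E
```

```text
[0.59392584 0.10527147 0.08500304] [-3.12048977 -0.09088409 -0.08772992] [-0.00398783  0.08322738] [-0.28318213 -0.94372145 -0.5827051 ]
```

View pics/z14.png

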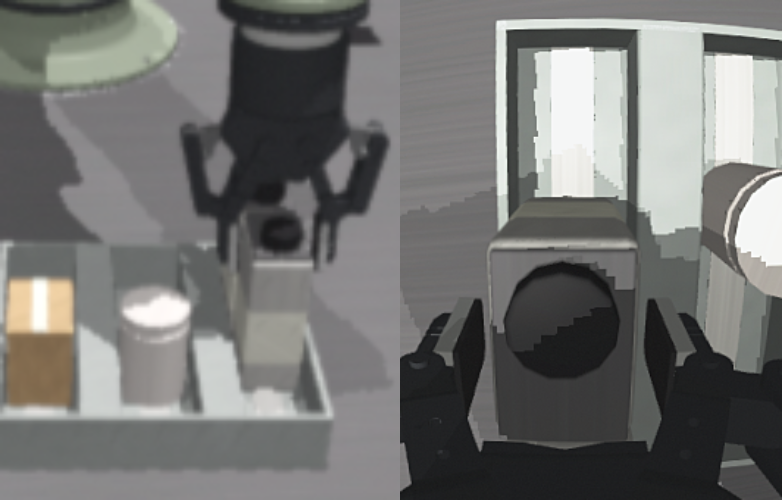

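>>> {"name": "drive_tool", "arguments": {"series": [[66, 0, 0, 0.035, 0], [66, 0, 0, 0.045, 0], [66, 0, 0, 0.045, 0], [66, -0.02, 0, 0.035, 0], [66, -0.045, 0, 0, 0], [66, -0.035, 0, 0, 0], [66, 0, 0, 0, 0]]}}

```text
clock: 18.7
position: [0.4875, 0.1051, 0.2496]
tool_rot: [-3.121, -0.087, -0.087]
force: [1.2, 0.0, 0.5]
grip_width: 0.0563
```

```bash
python3 - <<'E'
from h import *
s=bot.observe();print(s['position'],s['tool_rot'],s['force'])
save('wrist','w15')
w=cv2.imread('pics/w15.png'); ci=bot.camera_info('wrist'); print(R_(np.array(ci['cam_to_world'])[:3,3]))
u,v=proj('wrist',W(-.037,.08,.116)); print(u,v)
u=int(u);v=int(v); x0=max(u-50,0);y0=max(v-80,0)
cv2.imwrite('pics/z15.png',cv2.resize(w[y0:y0+160,x0:x0+100],None,fx=3.7,fy=3.7,interpolation=2)); print(x0,y0)
E
```

```text
[0.48747107 0.10511255 0.24956911] [-3.12064393 -0.08730245 -0.08728163] [1.21182464 0.0097634  0.45613114]
[-0.04857231  0.07125428]
278.39867989624946 141.87178988330075
228 61
```

View pics/z15.png

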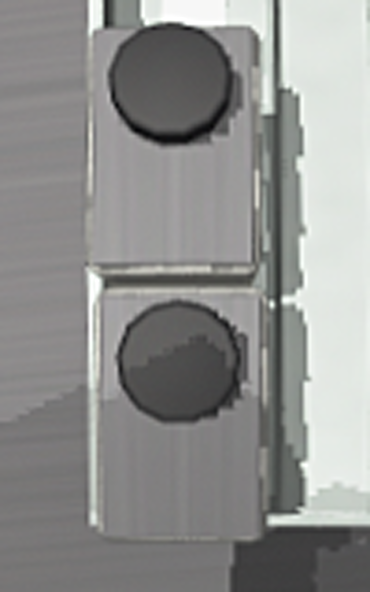

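```bash
python3 - <<'E'
from h import *
print(bot.observe()['qpos'].round(3))
f=lambda u,v,z:R_(ray('wrist',228+(u+.5)/3.7-.5,61+(v+.5)/3.7-.5,z)).round(4)
print('new back',f(175,27,.116),'new front',f(175,272,.116),'old back',f(180,290,.116),'old front',f(180,540,.116),'stop out',f(330,522,.044),'caps',f(170,82,.13),f(179,361,.13))
E
```

```text
[-0.365  0.255  0.028  1.973  0.014  0.825 -2.004]
new back [0.0291 0.0829] new front [-0.0303  0.083 ] old back [-0.0345  0.0818] old front [-0.0936  0.082 ] stop out [-0.0995  0.0401] caps [0.0122 0.0835] [-0.051   0.0816]
```

>>> {"name": "drive_tool", "arguments": {"series": [[66, -0.01, -0.045, 0, 0], [66, -0.01, -0.045, 0, 0], [66, 0, -0.045, 0, 0], [66, 0, -0.045, 0, 0], [66, 0, -0.045, 0, 0], [66, 0, -0.045, 0, 0], [66, 0, -0.045, 0, 0], [66, 0, 0, 0, 0]]}}

```text
clock: 19.55
position: [0.4707, -0.2221, 0.2494]
tool_rot: [-3.121, -0.091, -0.082]
force: [0.3, 1.5, 0.6]
grip_width: 0.0561
```

```bash
python3 - <<'E'
from h import *
s=bot.observe();print(s['position'])
save('top','t16');save('scene','s16')
t=cv2.imread('pics/t16.png');w=cv2.imread('pics/s16.png')
cv2.imwrite('pics/z16.png',np.hstack([cv2.resize(t[130:250,205:335],(585,540),interpolation=2)]))
cv2.imwrite('pics/z16s.png',cv2.resize(w[150:280,235:365],None,fx=4.5,fy=4.5,interpolation=2))
E
```

```text
[ 0.47066515 -0.22205476  0.24942097]
```

View pics/z16.png

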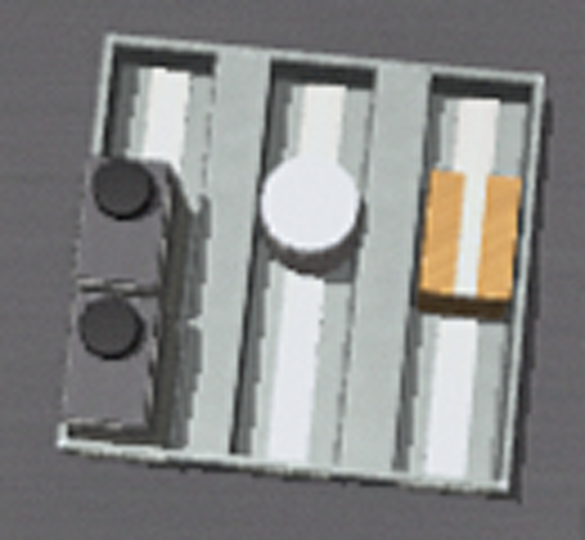

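View pics/z16s.png

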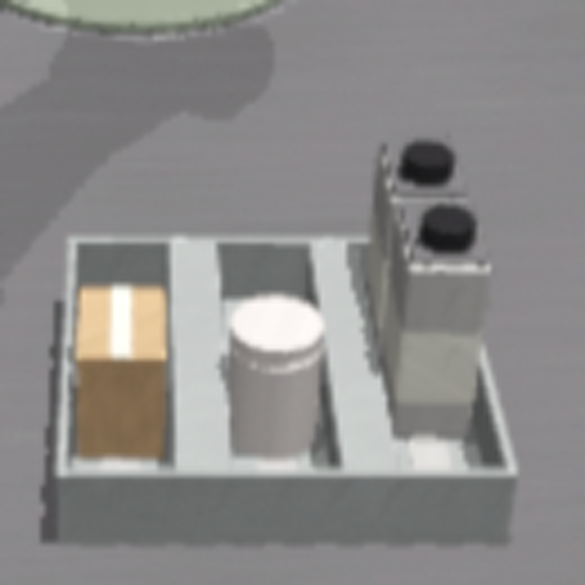

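```bash
python3 - <<'E'
from h import *
def blob(cam,name,u,v,z,r=9,th=62):
    g=cv2.cvtColor(cv2.imread(name),cv2.COLOR_BGR2GRAY)[v-r:v+r+1,u-r:u+r+1]
    n,l,st,ce=cv2.connectedComponentsWithStats((g<th).astype(np.uint8))
    k=l[r,r]; 
    p=ray(cam,u-r+ce[k][0],v-r+ce[k][1],z); print(cam,name,st[k][4],ce[k].round(1),R_(p).round(4))
blob('top','pics/t0.png',236,151,.125,th=50); blob('top','pics/t16.png',229,202,.125,th=50); blob('top','pics/t16.png',232,172,.125,th=50)
blob('scene','pics/s16.png',330,186,.123);blob('scene','pics/s16.png',334,201,.123);blob('scene','pics/scene0.png',336,210,.123)
E
```

```text
[ WARN:0@0.533] global loadsave.cpp:275 findDecoder imread_('pics/t0.png'): can't open/read file: check file path/integrity
Traceback (most recent call last):
cv2.error: OpenCV(4.12.0) /io/opencv/modules/imgproc/src/color.cpp:199: error: (-215:Assertion failed) !_src.empty() in function 'cvtColor'
```

```bash
python3 - <<'E'
from h import *
def blob(cam,name,u,v,z,r=9,th=62):
    g=cv2.cvtColor(cv2.imread(name),cv2.COLOR_BGR2GRAY)[v-r:v+r+1,u-r:u+r+1]
    n,l,st,ce=cv2.connectedComponentsWithStats((g<th).astype(np.uint8))
    k=l[r,r]; 
    p=ray(cam,u-r+ce[k][0],v-r+ce[k][1],z); print(cam,name,st[k][4],ce[k].round(1),R_(p).round(4))
blob('top','pics/top0.png',236,151,.13,th=50); blob('top','pics/t16.png',229,202,.13,th=50); blob('top','pics/t16.png',232,172,.13,th=50)
blob('scene','pics/s16.png',330,186,.123);blob('scene','pics/s16.png',334,201,.123);blob('scene','pics/scene0.png',336,210,.123)
E
```

```text
top pics/top0.png 300 [8.6 9.1] [0.052  0.0787]
top pics/t16.png 335 [8.8 8.8] [-0.054   0.0805]
top pics/t16.png 330 [8.8 8.7] [0.0082 0.0816]
scene pics/s16.png 83 [8.3 9.2] [-0.0542  0.081 ]
scene pics/s16.png 96 [8.6 8.8] [0.0103 0.0822]
scene pics/scene0.png 106 [ 8.3 10.6] [0.0533 0.0797]
```

Scene cap spacing suggests a remaining 1–2.5 mm gap. There's ample time, so I'll flip the tool 180° (its accumulated tilt then points the tips forward) and nudge the row tight with shut fingers.

>>> {"name": "drive_tool", "arguments": {"series": [[0, 0.008, 0.0146, 0, 0.145], [0, 0.008, 0.0146, 0, 0.145], [0, 0.008, 0.0146, 0, 0.145], [0, 0.008, 0.0146, 0, 0.145], [0, 0.008, 0.0146, 0, 0.145], [0, 0.008, 0.0146, 0, 0.145], [0, 0.008, 0.0146, 0, 0.145], [0, 0.008, 0.0146, 0, 0.145], [0, 0.008, 0.0146, 0, 0.145], [0, 0.008, 0.0146, 0, 0.145], [0, 0.008, 0.0146, 0, 0.145]]}}

```text
clock: 20.75
position: [0.5643, -0.0363, 0.248]
tool_rot: [-3.116, -0.092, 1.569]
force: [-0.4, -0.9, -0.2]
grip_width: -0.0001
```

>>> {"name": "drive_tool", "arguments": {"series": [[0, 0.0075, 0.0115, 0, 0.142], [0, 0.0075, 0.0115, 0, 0.142], [0, 0.0075, 0.0115, 0, 0.142], [0, 0.0075, 0.0115, 0, 0.142], [0, 0.0075, 0.0115, 0, 0.142], [0, 0.0075, 0.0115, 0, 0.142], [0, 0.0075, 0.0115, 0, 0.142], [0, 0.0075, 0.0115, 0, 0.142], [0, 0.0075, 0.0115, 0, 0.142], [0, 0.0075, 0.01, 0, 0.142], [0, 0, 0, 0, 0]]}}

```text
clock: 21.85
position: [0.641, 0.1034, 0.2459]
tool_rot: [-3.119, -0.098, 3.076]
force: [-0.5, -0.1, -0.8]
grip_width: 0.0002
```

>>> {"name": "drive_tool", "arguments": {"series": [[0, 0.012, -0.005, 0, -0.02], [0, 0.004, 0, 0, 0], [0, 0, 0, -0.04, 0], [0, 0, 0, -0.04, 0], [0, 0, 0, -0.025, 0], [0, 0, 0, 0, 0]]}}

```text
clock: 22.45
position: [0.6553, 0.1022, 0.1384]
tool_rot: [-3.12, -0.097, 3.045]
force: [-0.3, 0.4, 1.5]
grip_width: 0.0001
```

```bash
python3 - <<'E'
from h import *
s=bot.observe();print(s['position'],R_(s['position']),s['tool_rot'])
save('scene','s17');save('wrist','w17')
w=cv2.imread('pics/s17.png')
cv2.imwrite('pics/z17.png',np.hstack([cv2.resize(w[110:280,245:365],(353,500),interpolation=2),cv2.resize(cv2.imread('pics/w17.png'),(447,335+165))]))
E
```

```text
[0.6553458  0.10217978 0.13837287] [0.057477   0.08523833] [-3.12027865 -0.09744149  3.04488956]
```

View pics/z17.png

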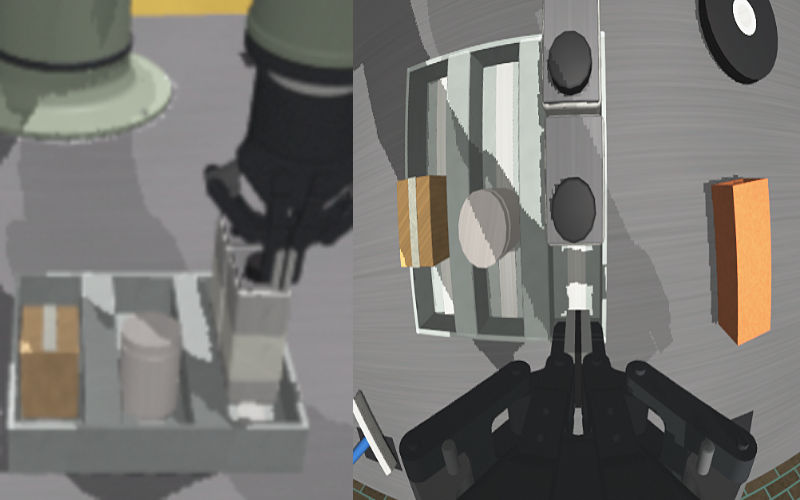

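>>> {"name": "drive_tool", "arguments": {"series": [[0, 0, -0.003, -0.035, 0], [0, 0, -0.001, -0.03, 0], [0, 0, 0, -0.006, 0], [0, 0, 0, 0, 0]]}}

```text
clock: 22.95
position: [0.6611, 0.1, 0.0781]
tool_rot: [-3.125, -0.082, 3.042]
force: [0.3, -0.3, 0.2]
grip_width: 0.0002
```

>>> {"name": "drive_tool", "arguments": {"series": [[0, -0.005, 0.0005, -0.012, 0.005], [0, -0.006, 0.0005, -0.003, 0.005], [0, -0.003, 0, -0.001, 0]]}}

```text
clock: 23.25
position: [0.6482, 0.1018, 0.0655]
tool_rot: [-3.126, -0.077, 3.052]
force: [0.1, 0.5, 0.2]
grip_width: -0.0
```

```bash
python3 - <<'E'
from h import *
s=bot.observe();print(s['position'],R_(s['position']),s['tool_rot'],s['force'])
save('wrist','w18')
w=cv2.imread('pics/w18.png')
cv2.imwrite('pics/z18.png',cv2.resize(w[0:420,150:430],None,fx=1.4,fy=1.4))
E
```

```text
[0.64816244 0.10183414 0.06547752] [0.05034703 0.08429834] [-3.12632025 -0.07722704  3.05248271] [0.13953558 0.47431182 0.17433452]
```

View pics/z18.png

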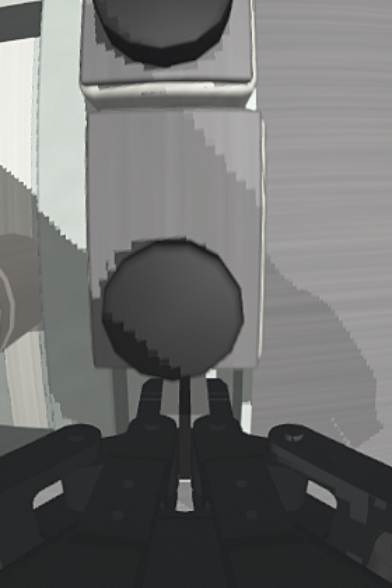

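>>> {"name": "drive_tool", "arguments": {"series": [[0, -0.006, 0.0004, -0.001, 0], [0, -0.005, 0.0004, -0.001, 0]]}}

```text
clock: 23.5
position: [0.6366, 0.1026, 0.0641]
tool_rot: [-3.126, -0.076, 3.052]
force: [0.3, 0.3, 0.3]
grip_width: -0.0003
```

>>> {"name": "drive_tool", "arguments": {"series": [[0, -0.004, 0.0003, -0.001, 0]]}}

```text
clock: 23.6
position: [0.6334, 0.103, 0.0639]
tool_rot: [-3.127, -0.074, 3.052]
force: [4.2, -0.0, -2.4]
grip_width: -0.0002
```

>>> {"name": "drive_tool", "arguments": {"series": [[0, -0.003, 0.0003, -0.001, 0]]}}

```text
clock: 23.7
position: [0.6321, 0.1032, 0.0638]
tool_rot: [-3.128, -0.069, 3.052]
force: [17.6, -0.1, 0.8]
grip_width: -0.0003
```

The row is solid at 17.6 N, with both tins jammed against the stop. I'll back off and look.

>>> {"name": "drive_tool", "arguments": {"series": [[0, 0.006, 0, 0, 0], [0, 0.012, 0, 0, 0], [0, 0.01, 0, 0.03, 0], [0, 0, 0, 0.045, 0], [0, 0, 0, 0.045, 0], [0, 0, 0, 0.045, 0], [0, 0, -0.03, 0.02, 0], [0, 0, -0.045, 0, 0], [0, 0, -0.045, 0, 0], [0, 0, -0.045, 0, 0], [0, 0, -0.045, 0, 0], [0, 0, -0.045, 0, 0]]}}

```text
clock: 24.9
position: [0.6569, -0.1516, 0.2576]
tool_rot: [-3.132, -0.072, 3.065]
force: [1.0, 0.1, 0.0]
grip_width: -0.0
```

>>> {"name": "drive_tool", "arguments": {"series": [[0, -0.02, -0.045, 0, 0], [0, -0.02, -0.045, 0, 0], [0, -0.02, -0.045, 0, 0], [0, -0.02, -0.045, 0, 0], [0, 0, 0, 0, 0]]}}

```text
clock: 25.4
position: [0.5717, -0.3421, 0.2563]
tool_rot: [-3.13, -0.076, 3.057]
force: [-0.0, 0.2, -0.2]
grip_width: -0.0001
```

```bash
python3 - <<'E'
from h import *
s=bot.observe();print(s['position'],s['force'])
save('top','t19');save('scene','s19')
t=cv2.imread('pics/t19.png');w=cv2.imread('pics/s19.png')
cv2.imwrite('pics/z19.png',np.hstack([cv2.resize(t[130:250,205:305],(400,480),interpolation=2),cv2.resize(w[160:280,260:360],(400,480),interpolation=2)]))
cv2.imwrite('pics/t19f.png',t)
def blob(cam,name,u,v,z,r=9,th=62):
    g=cv2.cvtColor(cv2.imread(name),cv2.COLOR_BGR2GRAY)[v-r:v+r+1,u-r:u+r+1]
    n,l,st,ce=cv2.connectedComponentsWithStats((g<th).astype(np.uint8))
    k=l[r,r]; p=ray(cam,u-r+ce[k][0],v-r+ce[k][1],z); print(cam,name,st[k][4],R_(p).round(4))
blob('scene','pics/s19.png',330,186,.123);blob('scene','pics/s19.png',334,201,.123)
E
```

```text
[ 0.57165382 -0.34205486  0.25630784] [-0.0064972   0.18843493 -0.21698412]
scene pics/s19.png 80 [-0.0549  0.0809]
scene pics/s19.png 91 [0.0068 0.083 ]
```

View pics/z19.png

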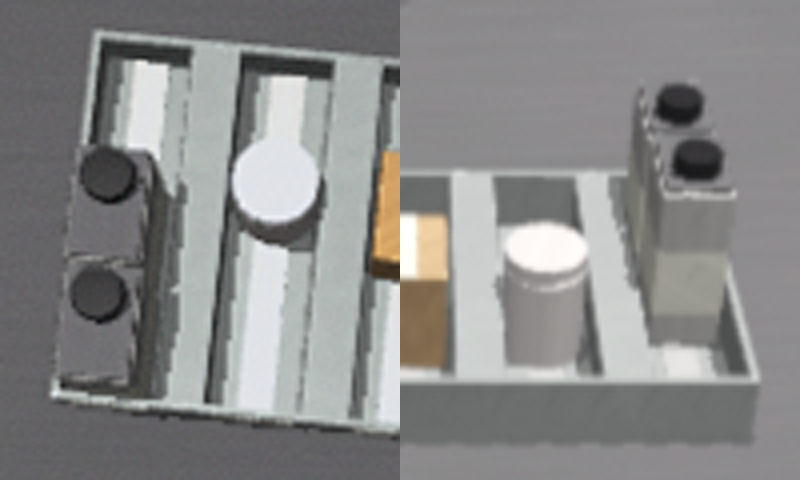

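View pics/t19f.png

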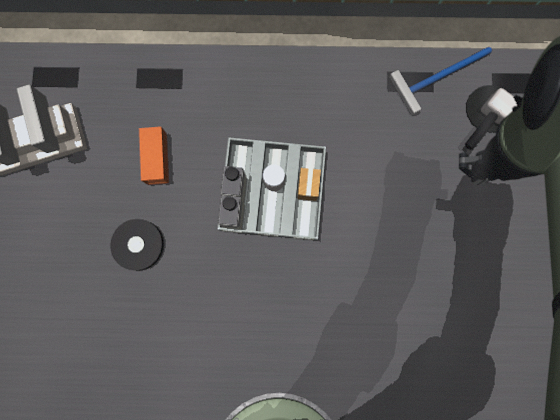

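Both tins stand upright and close up: cap spacing is 61.7 mm against a 62 mm body. The old tin is on the stop, and the can, carton, discs and tube haven't moved.

```bash
python3 -c "
from workcell import bot
print(bot.job_done())"
```

```text
the job is handed in; nothing more can be done
None
```

The job is handed in at about 25.5 s of robot time. Both tins stand upright in the +y lane, the old one against the front stop and the new one directly behind it.

- **Old tin:** The first pull left it about 4 mm short of the stop, which the wrist camera showed. I gripped it again and pulled until it made contact, at 22 N.
- **New tin:** I turned it to the lane, lowered it to the floor while still gripped, moved it up against the old tin and let go. It was tilted about 1.4° at release, so it rocked upright and left a gap of 1–2.5 mm.
- **Closing the gap:** I pushed the row forward with shut fingers until it was solid, at about 18 N. This last push came after both tins were already in the lane.

**Last checks:**
- The scene camera put the caps 61.7 mm apart, so there is no measurable gap for 62 mm bodies.
- The old tin's centre measured about 1 mm from its ideal position at the stop, which is within camera error.
- The can, carton, disc stack and tube looked unmoved in the top view, and the gripper was clear of everything.
- **Forces:** The highest I read was about 37 N, pressing the new tin onto the lane floor through the grip. I only read forces at the end of each move, so brief peaks in between were not seen.

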